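# Sort the microscopy bottles and objective cans back into their own racks

### The job

Small things have been parked in the big bottles' rack. Sort them out: stand the dropper bottle of immersion oil in its small round stand, the two black objective cans in the rack with the two smaller holes, and the two white screw-cap bottles in the rack with the two larger holes, each upright on the bottom of its own hole (either hole of the pair). Keep the bottles and cans upright all the way and leave the slide box and the cover glass box where they are.

Things in the scene. Friction and masses are not known exactly. Their poses are not given: they have to be found in the camera images.
- white_bottle_tall: The taller of two white plastic bottles with white ribbed screw cap (fixed on): body 53 mm in diameter up to 74 mm, cap 46 mm in diameter, 87 mm tall over all. Starts standing on the bench. Origin: centre of its underside; z up its axis.
- white_bottle_short: The shorter white plastic bottle with white ribbed screw cap (fixed on): body 53 mm in diameter up to 69 mm, cap 46 mm in diameter, 81 mm tall over all. Starts standing on the bench. Origin: centre of its underside; z up its axis.
- objective_can_a: Objective can: black cylinder with a light screw lid (fixed on), 37 mm in diameter, 50 mm tall (lid from 36 mm up). Starts in one hole of the bottle rack, its top 28 mm above the rack. Origin: centre of its underside; z up its axis.
- objective_can_b: Second objective can, the same size and look: 37 mm in diameter, 50 mm tall. Starts standing on the bench. Origin: centre of its underside; z up its axis.
- oil_bottle: Immersion oil: small clear dropper bottle with a blue-ringed label and a cream rubber bulb on top, 101 mm tall. Glass body 30 mm in diameter up to 45 mm, white collar 29 mm in diameter up to 55 mm, bulb about 19 mm in diameter from 55 to 101 mm (rigid here, may be gripped). Starts in the other hole of the bottle rack. Origin: centre of its underside; z up its axis.
- bottle_rack: Bottle rack, fixed in place: two-tier rack with white top plate and grey base plate, 86 (x) by 168 (y) mm, its top 30 mm above the bench, with two round holes of 65 mm side by side, centred 41 mm either way along its y axis from its middle; the 6 mm top plate is open below and things stand on the base plate, 8 mm above the bench; hole edges are bevelled by 3 mm. Small screw heads stand 2 mm above the top at the corners. Origin: centre of its underside; z up.
- can_rack: Can rack, fixed in place: the same build but smaller, 70 (x) by 134 (y) mm, top 30 mm above the bench, two round holes of 50 mm centred 32 mm either way along its y axis from its middle, base plate 8 mm above the bench, hole edges bevelled by 3 mm. Origin: centre of its underside; z up.
- oil_stand: Oil stand, fixed in place: round steel foot 72 mm in diameter and 6 mm thick with a white cup on it; inside the cup is 35 mm wide, flaring to 54 mm at its rim, 38 mm above the bench (60 mm over the outside); its bottom lies 10 mm above the bench. Origin: centre of its underside; z up.
- slide_box: Bystander, loose: closed green slide box, 93 x 100 x 35 mm. Origin: centre of its underside.
- cover_glass_box: Bystander, loose: small white cover glass box with a blue top, 34 x 34 x 20 mm. Origin: centre of its underside.
Things that resemble listed ones, but are neither listed nor needed, are in the scene too. Leave any green, pink or turquoise look-alike of the objective_can_b alone.

How it is judged:
By the outcome, as a careful person would: the job done as asked, in the order asked, and still so for the second after the job is handed in, with the robot touching nothing.
It also fails if it takes over 122 s, if anything falls off the work surface, if the arm or the gripper's body presses on something with over 40 N, if the wrist force passes 120 N, or if a joint passes its speed limit or range.

### The arm

A 6-joint arm with a two-finger parallel gripper is mounted at the origin on a cart in front of the work surface, level with it; the furniture and walls round the work are solid. World frame = base frame: x ahead of the robot, y to its left, z up, the work surface at z = 0. Lengths are in m, angles in degrees, forces in N, time in s.
With the tool pointing down it reaches from about 0.375 to 0.9 m from the base axis. Payload 3.1 kg.
Tool frame: the origin (TCP) lies between the finger pads; the fingertips stand 11 mm ahead of it and the grasp point (between the pads) lies 8 mm behind it; z points along the fingers, y is the line along which they close (so a half turn about z gives the same grasp; the last joint's range is limited). The gripper opens to 87 mm and grips with 3 to 60 N. Pads are 19 mm wide; open, the fingers measure 117 mm over their backs; the gripper's body (75 mm by 190 mm) begins 51 mm behind the grasp point.
Start: joints at [-83.967, 30.224, 82.088, -0, 67.689, -10.227], TCP at [0.175, -0.6, 0.234] pointing down, gripper open.
Joint ranges: [-176.69, 176.69], [-43.24, 126.21], [12.49, 139.97], [-82, 262], [0, 151.66], [-163.58, 163.58]. Speed limits (degrees/s): [159.86, 159.86, 180, 180, 180, 180].

### API

Orientations are given as a 3x3 rotation matrix whose columns are the frame's x, y, z axes.
In Python, from rig import bot gives the robot as it stands.
- The arm moves only by the tool apply_moves, never from a script. Its argument "steps" is a list that holds one entry, the list of rows, each a list of 7 numbers: the shift along the tool's x, y, z in cm, then the turn, a rotation vector about the tool's x, y, z in degrees, then the gripper command: -1 is shut, 1 is fully open, values between are in proportion. In form: [[[dx, dy, dz, rx, ry, rz, jaw], ...]]. A call has 1 to 20 rows; each row is the pose to reach, as a shift and turn from the pose commanded when the call began, along the tool's axes at that moment; what a row does not reach only later rows make up. A row lasts 1/8 s, in which the tool goes at most 62.5 mm and 10.7 degrees, less where a joint would pass 70% of its speed; a pose out of reach is approached as far as the arm can. A call with a gripper value outside its range is refused whole. The fingers move at their own pace and stop on an object; the grip force is fixed at half the most. Time passes only in rows, so rows that repeat a pose let the fingers close. It gives the time, the measured TCP pose, the force, the opening and the grip force at its end, in the units of the state.
- bot.read_state(): the state, without advancing time (a new reading comes with each control period).
- bot.capture(name): name is "scene" or "top" or "wrist"; returns the picture (420x560x3 uint8, blue, green, red); there is no depth.
- bot.camera_model(name): a dict with "intrinsics" (3x3 intrinsics, pixels), "R" (3x3) and "t" (3): a world point X has camera coordinates R X + t. Camera axes: x right, y down, z forward; pixel columns grow to the right and rows downward; lengths in m; the calibration is good to about 2 mm. A picture is of the moment at which its call begins: read the wrist's pose just before it. camera_model takes no time and is no camera call; for the wrist camera it gives the pose at the moment of the call.
- bot.hand_in(): hands the job in; it is judged then, once.
The state is a dict: "time_s": time; "joint_positions": joint angles; "qvel": joint speeds; "tau": joint torques, N m; "position": TCP position; "tcp_rot": TCP orientation; "force": force on the tool from outside, world axes, zero at the start; "moment": the same for the moment, N m; "opening": opening from 0.0 (shut) to 1.0 (fully open); "grasp_force": force on a finger pad.
Only numpy, scipy, OpenCV 4.12 (cv2) and the standard library are available. Lean on these libraries where they do the work, as an engineer would, in place of code of your own. Each camera call takes 0.05 s, during which the arm holds its last target. There are 200 camera calls.

## Working session

There is one attempt and no reset: what is moved stays moved. The work goes in short steps, Python scripts to look and compute and a tool call to move; the robot and the scene stay as the last step left them, time stands still between calls to the robot, and variables do not carry over. Pictures are saved under pics/ and viewed, at most 14 in all, crops included, and the job is handed in when it is done.

Besides the shell and the picture viewer there is one more tool, called after "Request:" by a JSON object that holds its "api" and its "payload". apply_moves: Moves the arm, as the interface text tells. Its arguments: {"type":"object","properties":{"steps":{"type":"array","items":{"type":"array","items":{"type":"array","items":{"type":"number"}}}}},"required":["steps"]}

```bash
mkdir -p pics; ls; python3 - <<'E'
from rig import bot
import cv2
for n in("scene","top"):
    cv2.imwrite(f"pics/{n}0.png",bot.capture(n)); m=bot.camera_model(n); print(n,m)
s=bot.read_state(); print(s)
E
```

```text
pics
scene {'intrinsics': array([[415.56066547,   0.        , 283.63432045],
       [  0.        , 415.56066547, 212.27505255],
       [  0.        ,   0.        ,   1.        ]]), 'R': array([[ 0.59235972, -0.80535072, -0.02280736],
       [-0.39033918, -0.26211199, -0.8825716 ],
       [ 0.70480159,  0.53170248, -0.46962452]]), 't': array([-0.3044997 ,  0.21925658,  0.92819798])}
top {'intrinsics': array([[398.73402043,   0.        , 274.19719688],
       [  0.        , 398.73402043, 208.41819923],
       [  0.        ,   0.        ,   1.        ]]), 'R': array([[-0.02842219, -0.99959522, -0.0012518 ],
       [-0.99324236,  0.02838248, -0.11253463],
       [ 0.11252461, -0.00195514, -0.99364701]]), 't': array([-0.01300255,  0.5095453 ,  0.95233792])}
{'time_s': 0.1, 'joint_positions': array([-8.39644909e+01,  3.02733416e+01,  8.21493329e+01,  3.36812147e-04,
        6.76888601e+01, -1.02274066e+01]), 'qvel': array([ 0.07950107, -0.06762093, -0.20113676, -0.04402479, -0.10426567,
       -0.0689062 ]), 'tau': array([-3.59309870e-04, -4.40984023e+01, -1.77150840e+01,  6.35220716e-02,
        5.33714436e-02, -4.57794204e-05]), 'position': array([ 0.17498901, -0.5993395 ,  0.23267106]), 'tcp_rot': array([[ 9.59987412e-01,  2.80043085e-01, -1.99271284e-04],
       [ 2.80042935e-01, -9.59985523e-01,  1.93642579e-03],
       [ 3.50985105e-04, -1.91474890e-03, -9.99998105e-01]]), 'force': array([-0.12071521,  0.0983878 , -0.6888904 ]), 'moment': array([-0.03564602,  0.00971105,  0.05982653]), 'grasp_force': 0.0, 'opening': 0.9995948258100844}
```

View pics/top0.png

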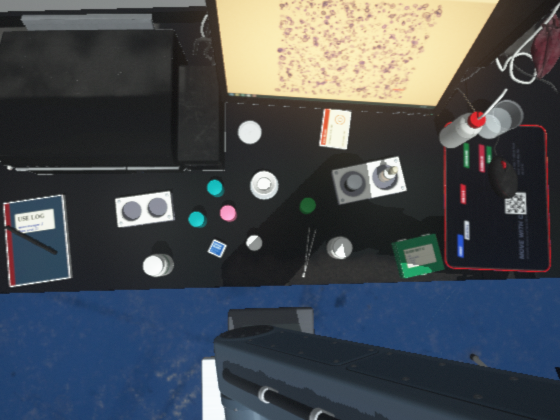

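View pics/scene0.png

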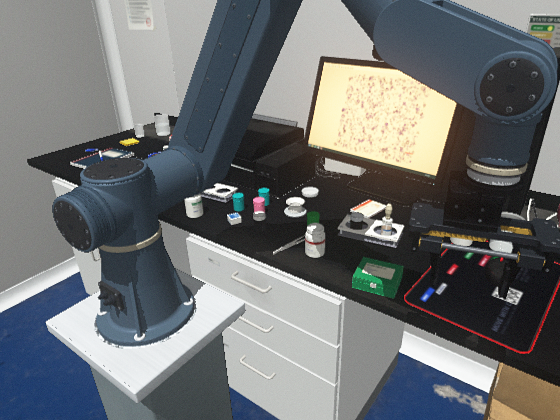

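The top view shows the can rack at (145,210), the oil stand at (264,185) and the bottle rack at (370,180), holding can a at (353,183) and the oil at (385,177). The bottles are at (157,265) and (340,247), and can b is probably the light lid at (254,243). I'll enlarge it to get finer positions.

```bash
python3 - <<'E'
import cv2
a=cv2.imread("pics/top0.png")[110:290,105:425]
cv2.imwrite("pics/crop0.png",cv2.resize(a,None,fx=2.5,fy=2.5,interpolation=cv2.INTER_CUBIC))
E
```

```text
(no output)
```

View pics/crop0.png

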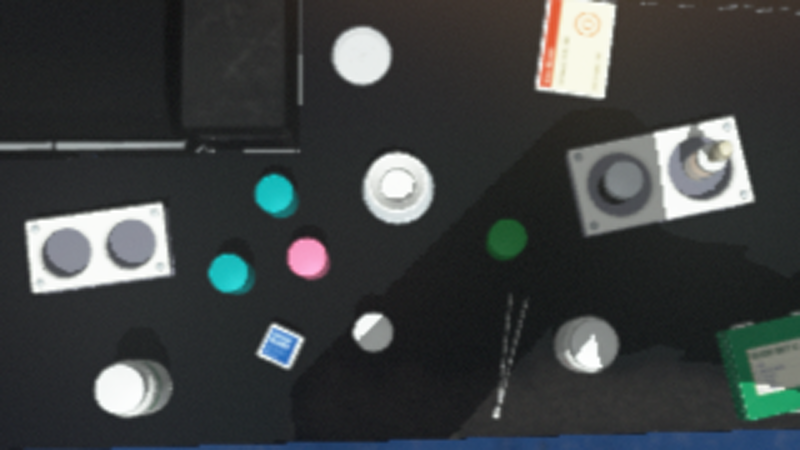

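```bash
cat > h.py <<'E'
import numpy as np, cv2
from rig import bot
from scipy.spatial.transform import Rotation as Rn
def px2w(uv,z,m):
    K,R,t=m["intrinsics"],np.array(m["R"]),np.array(m["t"])
    d=R.T@np.linalg.solve(K,[uv[0],uv[1],1]); c=-R.T@t
    return c+d*(z-c[2])/d[2]
def w2px(X,m):
    p=m["intrinsics"]@(np.array(m["R"])@X+m["t"]); return p[:2]/p[2]
def delta(target,yaw):
    """tool-frame move to TCP target, tool y along world yaw (mod 180), pointing down"""
    s=bot.read_state(); R=s["tcp_rot"]
    best=None
    for k in (0,180):
        a=np.radians(yaw+k); y=np.array([np.cos(a),np.sin(a),0]); z=np.array([0,0,-1.])
        G=np.column_stack([np.cross(y,z),y,z]); rv=Rn.from_matrix(R.T@G).as_rotvec(degrees=True)
        if best is None or np.linalg.norm(rv)<np.linalg.norm(best): best=rv
    print("cm",np.round(R.T@(np.array(target)-s["position"])*100,2),"deg",np.round(best,1),"pos",s["position"].round(4),"j6",s["joint_positions"][5].round(1),"t",s["time_s"])
E
python3 - <<'E'
from h import *
m=bot.camera_model("top")
c=lambda u,v,z:px2w((u/2.5+105,v/2.5+110),z,m).round(4)
for n,a in dict(oilbulb=(720,148,.105),cana=(623,181,.058),canb=(373,332,.05),btlL=(122,390,.084),btlR=(589,345,.084),stand=(398,187,.038),standcup=(398,184,.02),canrack=(98,248,.03),btrack=(661,177,.03),crA=(25,222,.03),crB=(162,203,.03),brA=(567,152,.03),brB=(738,117,.03),slide=(760,370,.035),cover=(280,346,.02),green=(507,239,.05),pink=(308,257,.05)).items(): print(n,c(*a))
w=bot.camera_model("wrist");s=bot.read_state()
C=-np.array(w["R"]).T@w["t"];print("cam in tool",s["tcp_rot"].T@(C-s["position"]), s["tcp_rot"].T@np.array(w["R"]).T,w["intrinsics"])
E
```

```text
oilbulb [ 0.583  -0.3022  0.105 ]
cana [ 0.5631 -0.2215  0.058 ]
canb [0.4255 0.0225 0.05  ]
btlL [0.3782 0.2513 0.084 ]
btlR [ 0.407  -0.1771  0.084 ]
stand [ 0.5669 -0.0046  0.038 ]
standcup [ 0.5731 -0.0043  0.02  ]
canrack [0.516  0.2919 0.03  ]
btrack [ 0.5709 -0.2651  0.03  ]
crA [0.5439 0.3641 0.03  ]
crB [0.559  0.2291 0.03  ]
brA [ 0.5987 -0.1732  0.03  ]
brB [ 0.6293 -0.3452  0.03  ]
slide [ 0.3788 -0.3488  0.035 ]
cover [0.4152 0.1156 0.02  ]
green [ 0.5111 -0.1086  0.05  ]
pink [0.4991 0.0834 0.05  ]
cam in tool [ 0.07536569  0.00026326 -0.15126055] [[-5.29537034e-04 -9.61072842e-01 -2.76294609e-01]
 [ 9.99999845e-01 -5.56086136e-04  1.77431325e-05]
 [-1.70696045e-04 -2.76294557e-01  9.61072988e-01]] [[348.07019668   0.         275.88130349]
 [  0.         348.07019668 210.35527984]
 [  0.           0.           1.        ]]
```

```bash
python3 - <<'E'
from h import *
delta([.583,-.302,.23],-45)
E
```

```text
cm [ 47.5  -17.12   0.32] deg [ -0.1  -0.  -28.7] pos [ 0.175  -0.5993  0.2327] j6 -10.2 t 0.1
```

Request:
{"api": "apply_moves", "payload": {"steps": [[[47.5,-17.1,0.3,0,0,-28.7,1],[47.5,-17.1,0.3,0,0,-28.7,1],[47.5,-17.1,0.3,0,0,-28.7,1],[47.5,-17.1,0.3,0,0,-28.7,1],[47.5,-17.1,0.3,0,0,-28.7,1],[47.5,-17.1,0.3,0,0,-28.7,1],[47.5,-17.1,0.3,0,0,-28.7,1],[47.5,-17.1,0.3,0,0,-28.7,1],[47.5,-17.1,0.3,0,0,-28.7,1],[47.5,-17.1,0.3,0,0,-28.7,1],[47.5,-17.1,0.3,0,0,-28.7,1]]]}}

```text
time_s: 1.48
position: [0.5818, -0.3039, 0.2303]
tcp_rot: [[0.709, 0.705, -0.001], [0.705, -0.709, 0.0], [-0.001, -0.001, -1.0]]
force: [-0.7, -0.5, 0.2]
opening: 0.999
grasp_force: 0.0
```

```bash
python3 - <<'E'
from h import *
w=bot.camera_model("wrist"); np.save("w1.npy",w,allow_pickle=True)
cv2.imwrite("pics/w1.png",bot.capture("wrist")); delta([.583,-.302,.078],-45)
print(w2px(np.array([.583,-.302,.109]),w))
E
```

```text
cm [ 0.24 -0.05 15.24] deg [-0.   0.  -0.2] pos [ 0.5818 -0.3041  0.2304] j6 7.9 t 1.525
[275.33421187 204.05419664]
```

View pics/w1.png

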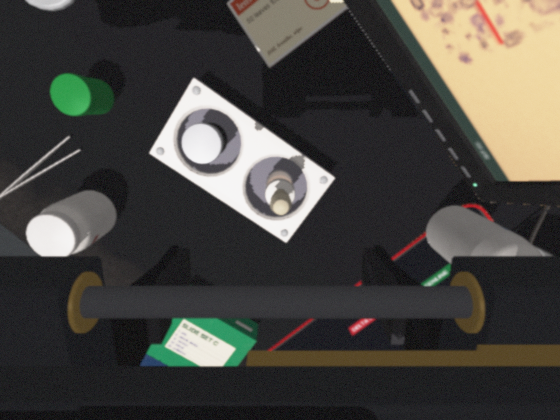

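The wrist view shows the bulb tip at (280,208), can a's lid at (202,143), rack corners at (192,78), (333,179), (288,243) and (150,152), and the right bottle's cap top at (52,235).

```bash
python3 - <<'E'
from h import *
w=np.load("w1.npy",allow_pickle=True).item()
for n,u,v,z in [("bulb",280,208,.108),("collar",275,190,.063),("cana",202,143,.058),("btlR_tall",52,235,.087),("c1",192,78,.03),("c2",333,179,.03),("c3",288,243,.03),("c4",150,152,.03),("green",70,95,.05),("hole L",209,141,.027),("hole R",276,187,.027)]: print(n,px2w((u,v),z,w).round(4))
E
```

```text
bulb [ 0.5831 -0.3072  0.108 ]
collar [ 0.5836 -0.3008  0.063 ]
cana [ 0.5669 -0.2231  0.058 ]
btlR_tall [ 0.4166 -0.184   0.087 ]
c1 [ 0.5998 -0.1737  0.03  ]
c2 [ 0.6283 -0.34    0.03  ]
c3 [ 0.5465 -0.3572  0.03  ]
c4 [ 0.5175 -0.1896  0.03  ]
green [ 0.5131 -0.1092  0.05  ]
hole L [ 0.5667 -0.2241  0.027 ]
hole R [ 0.5807 -0.3049  0.027 ]
```

Request:
{"api": "apply_moves", "payload": {"steps": [[[0,0.1,6,0,0,0,0.3],[0,0.1,12,0,0,0,0.2],[0,0.1,15.2,0,0,0,0.2],[0,0.1,15.2,0,0,0,0.2],[0,0.1,15.2,0,0,0,-1],[0,0.1,15.2,0,0,0,-1],[0,0.1,15.2,0,0,0,-1],[0,0.1,15.2,0,0,0,-1],[0,0.1,15.2,0,0,0,-1],[0,0.1,15.2,0,0,0,-1],[0,0.1,15.2,0,0,0,-1],[0,0.1,15.2,0,0,0,-1]]]}}

```text
time_s: 3.02
position: [0.5844, -0.304, 0.0792]
tcp_rot: [[0.708, 0.707, 0.001], [0.707, -0.708, -0.001], [0.0, 0.002, -1.0]]
force: [0.7, -1.1, 5.3]
opening: 0.186
grasp_force: 29.6
```

Request:
{"api": "apply_moves", "payload": {"steps": [[[0,0,-4,0,0,0,-1],[0,0,-9,0,0,0,-1],[0,0,-10,0,0,0,-1],[4,-4,-10,0,0,0,-1],[8,-9,-10,0,0,0,-1],[12,-13,-10,0,0,0,-1],[14.8,-16.8,-10,0,0,0,-1],[14.8,-16.8,-10,0,0,0,-1],[14.8,-16.8,-10,0,0,0,-1],[14.8,-16.8,-10,0,0,0,-1]]]}}

```text
time_s: 4.28
position: [0.5699, -0.0813, 0.178]
tcp_rot: [[0.709, 0.706, -0.001], [0.706, -0.709, -0.0], [-0.0, -0.0, -1.0]]
force: [-0.2, -0.5, -0.3]
opening: 0.188
grasp_force: 29.7
```

```bash
python3 - <<'E'
from h import *
w=bot.camera_model("wrist"); np.save("w2.npy",w,allow_pickle=True)
cv2.imwrite("pics/w2.png",bot.capture("wrist")); delta([.57,-.0045,.18],-45)
print(w2px(np.array([.57,-.0045,.038]),w),w2px(np.array([.57,-.084,.088]),w))
E
```

```text
cm [ 5.42 -5.44 -0.19] deg [-0.   0.  -0.1] pos [ 0.5699 -0.0813  0.1781] j6 25.9 t 4.325
[209.6578059  136.95334846] [278.58906329 220.61926043]
```

View pics/w2.png

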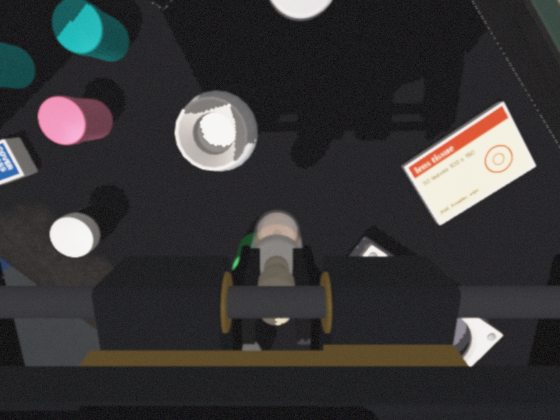

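The cup is centred near (215,132) with its inner bottom at (218,127). The bottle hangs upright with its base near (277,228).

```bash
python3 - <<'E'
from h import *
w=np.load("w2.npy",allow_pickle=True).item()
for n,u,v,z in [("rim",213,134,.038),("inbot",218,127,.01),("foot",217,130,.004),("base",277,228,.107),("canb",75,235,.05),("pink",62,120,.05)]: print(n,px2w((u,v),z,w).round(4))
for z in(.107,.15): print(w2px(np.array([.5699,-.0813,z]),w))
a=cv2.imread("pics/w2.png")[70:330,130:330]
cv2.imwrite("pics/c2.png",cv2.resize(a,None,fx=2.3,fy=2.3,interpolation=cv2.INTER_CUBIC))
E
```

```text
rim [ 0.5737 -0.0049  0.038 ]
inbot [ 0.5766 -0.0017  0.01  ]
foot [ 0.5731 -0.0023  0.004 ]
base [ 0.5698 -0.0825  0.107 ]
canb [0.4301 0.0212 0.05  ]
pink [0.5009 0.0845 0.05  ]
[275.83985958 226.63198938]
[275.77986277 251.56639451]
```

View pics/c2.png

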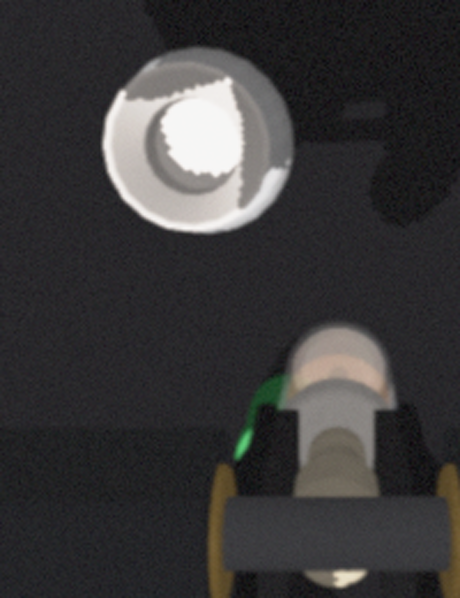

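```bash
python3 - <<'E'
from h import *
w=np.load("w2.npy",allow_pickle=True).item()
for n,u,v,z in [("rim",211.3,133.9,.038),("inbot",214.3,133.5,.012),("base",277,231,.107)]: print(n,px2w((u,v),z,w).round(4))
delta([.573,-.0045,.18],-45)
E
```

```text
rim [ 0.5728 -0.0038  0.038 ]
inbot [ 0.5704 -0.0033  0.012 ]
base [ 0.5682 -0.0841  0.107 ]
cm [ 5.64 -5.23 -0.19] deg [-0.   0.  -0.1] pos [ 0.5699 -0.0813  0.1781] j6 25.9 t 4.325
```

Request:
{"api": "apply_moves", "payload": {"steps": [[[3,-3,0,0,0,0,-1],[5.7,-5.4,0,0,0,0,-1],[5.7,-5.4,0,0,0,0,-1],[5.7,-5.4,3,0,0,0,-1],[5.7,-5.4,5.5,0,0,0,-1],[5.7,-5.4,7,0,0,0,-1],[5.7,-5.4,8,0,0,0,-1],[5.7,-5.4,9,0,0,0,-1],[5.7,-5.4,9.4,0,0,0,-1],[5.7,-5.4,9.6,0,0,0,-1],[5.7,-5.4,9.6,0,0,0,-1]]]}}

```text
time_s: 5.7
position: [0.5722, -0.0015, 0.0828]
tcp_rot: [[0.707, 0.707, 0.001], [0.707, -0.707, -0.0], [0.0, 0.0, -1.0]]
force: [-0.2, -0.4, -0.8]
opening: 0.188
grasp_force: 29.7
```

Request:
{"api": "apply_moves", "payload": {"steps": [[[-0.1,0.1,0.1,0,0,0,-1],[-0.1,0.1,0.2,0,0,0,-1],[-0.1,0.1,0.2,0,0,0,-1],[-0.1,0.1,0.2,0,0,0,-1]]]}}

```text
time_s: 6.2
position: [0.5726, -0.0031, 0.0811]
tcp_rot: [[0.708, 0.707, 0.001], [0.707, -0.708, -0.0], [0.001, 0.001, -1.0]]
force: [0.6, -0.3, 4.8]
opening: 0.185
grasp_force: 29.5
```

Contact with the bottom (about 5 N up). I'll release, rise, and move toward can a.

Request:
{"api": "apply_moves", "payload": {"steps": [[[0,0,0,0,0,0,0.1],[0,0,0,0,0,0,0.3],[0,0,0,0,0,0,0.5],[0,0,-4,0,0,0,0.5],[0,0,-9,0,0,0,0.5],[0,0,-13,0,0,0,0.5],[0,0,-13,0,0,0,0.5]]]}}

```text
time_s: 7.08
position: [0.5743, -0.0033, 0.2139]
tcp_rot: [[0.707, 0.707, 0.008], [0.707, -0.707, -0.001], [0.004, 0.006, -1.0]]
force: [1.0, -0.5, -0.3]
opening: 0.743
grasp_force: 0.0
```

```bash
python3 - <<'E'
from h import *
cv2.imwrite("pics/w3.png",bot.capture("wrist")); delta([.567,-.2235,.21],10); delta([.567,-.2235,.05],10)
E
```

```text
cm [-15.98  15.19   0.19] deg [  0.2  -0.  -55. ] pos [ 0.5727 -0.0031  0.2118] j6 33.5 t 7.125
cm [-16.01  15.15  16.19] deg [  0.2  -0.  -55. ] pos [ 0.5727 -0.0031  0.2118] j6 33.5 t 7.125
```

View pics/w3.png

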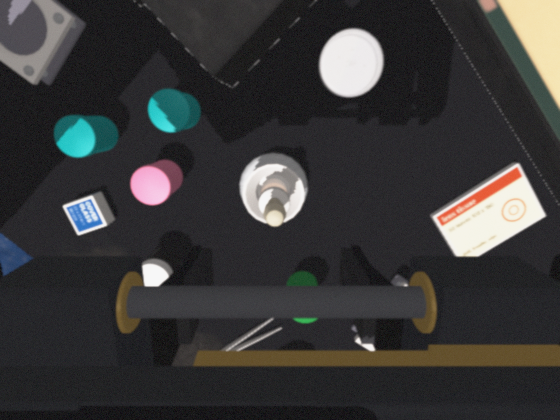

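The oil stands upright in its cup, bulb at (275,215). Next is can a.

Request:
{"api": "apply_moves", "payload": {"steps": [[[-5,4.5,0,0.2,0,-9,0.5],[-9,8.5,0,0.2,0,-18,0.5],[-13,12.5,0,0.2,0,-28,0.5],[-16,15.2,0,0.2,0,-38,0.5],[-16,15.2,0,0.2,0,-48,0.5],[-16,15.2,4,0.2,0,-55,0.5],[-16,15.2,8,0.2,0,-55,0.5],[-16,15.2,10,0.2,0,-55,0.5],[-16,15.2,10,0.2,0,-55,0.5]]]}}

```text
time_s: 8.25
position: [0.5637, -0.2221, 0.1069]
tcp_rot: [[-0.173, 0.985, -0.01], [0.985, 0.173, 0.005], [0.007, -0.009, -1.0]]
force: [0.7, 0.4, 1.2]
opening: 0.747
grasp_force: 0.0
```

```bash
python3 - <<'E'
from h import *
delta([.567,-.2235,.046],10)
E
```

```text
cm [-0.23  0.35  6.08] deg [-0.5 -0.4 -0. ] pos [ 0.5637 -0.2221  0.1069] j6 -42.0 t 8.25
```

Request:
{"api": "apply_moves", "payload": {"steps": [[[-0.2,0.3,3,-0.5,-0.4,0,0.5],[-0.2,0.3,5,-0.5,-0.4,0,0.5],[-0.2,0.3,6.1,-0.5,-0.4,0,0.5],[-0.2,0.3,6.1,-0.5,-0.4,0,0.5]]]}}

```text
time_s: 8.75
position: [0.5691, -0.2248, 0.0492]
tcp_rot: [[-0.173, 0.985, 0.006], [0.985, 0.173, -0.004], [-0.005, 0.005, -1.0]]
force: [0.5, 0.7, 0.6]
opening: 0.748
grasp_force: 0.0
```

```bash
python3 - <<'E'
from h import *
delta([.567,-.2235,.046],10); print(bot.read_state()["force"])
E
```

```text
cm [ 0.17 -0.18  0.32] deg [ 0.3  0.3 -0. ] pos [ 0.5691 -0.2248  0.0492] j6 -42.0 t 8.75
[0.49848476 0.72991129 0.55205332]
```

Request:
{"api": "apply_moves", "payload": {"steps": [[[0,0,0.2,0,0,0,0.5],[0,0,0.2,0,0,0,-1],[0,0,0.2,0,0,0,-1],[0,0,0.2,0,0,0,-1],[0,0,0.2,0,0,0,-1],[0,0,0.2,0,0,0,-1],[0,0,0.2,0,0,0,-1]]]}}

```text
time_s: 9.62
position: [0.5693, -0.2251, 0.0477]
tcp_rot: [[-0.173, 0.985, 0.007], [0.985, 0.173, -0.004], [-0.006, 0.006, -1.0]]
force: [-0.4, 0.3, 1.3]
opening: 0.419
grasp_force: 30.0
```

```bash
python3 - <<'E'
from h import *
s=bot.read_state();P=s["position"]
delta(P+[0,0,.11],10)
# can rack: center, yaw 6.4
c=np.array([.518,.292]);ax=np.array([-.111,.994])
for k in(-1,1): print("hole",c+k*.032*ax)
E
```

```text
cm [ -0.06   0.06 -11.  ] deg [ 0.3  0.3 -0. ] pos [ 0.5693 -0.2251  0.0477] j6 -42.0 t 9.625
hole [0.521552 0.260192]
hole [0.514448 0.323808]
```

```bash
python3 - <<'E'
from h import *
m=bot.camera_model("top")
w=bot.camera_model("wrist");s=bot.read_state();R=s["tcp_rot"];p=s["position"]
Rt=R.T@np.array(w["R"]).T; ct=R.T@(-np.array(w["R"]).T@w["t"]-p)
R3=np.column_stack([[.7071,.7071,0],[.7071,-.7071,0],[0,0,-1]]);p3=np.array([.5727,-.0031,.2118])
Rw=(R3@Rt).T; w3=dict(intrinsics=w["intrinsics"],R=Rw,t=-Rw@(p3+R3@ct))
np.save("w3.npy",w3,allow_pickle=True)
for z in(0,.05,.1,.15): print(z,px2w((300/2.5+105,150/2.5+110),z,m).round(3),px2w((233,87),z,w3).round(3))
print(px2w((153,263),.05,w3), px2w((45,78),.03,w3), px2w((88,210),.02,w3))
E
```

```text
0 [0.615 0.096 0.   ] [0.612 0.096 0.   ]
0.05 [0.604 0.09  0.05 ] [0.613 0.09  0.05 ]
0.1 [0.593 0.084 0.1  ] [0.615 0.083 0.1  ]
0.15 [0.582 0.077 0.15 ] [0.617 0.077 0.15 ]
[0.43922254 0.03405846 0.05      ] [0.49896681 0.21688505 0.03      ] [0.4200843  0.11737379 0.02      ]
```

Request:
{"api": "apply_moves", "payload": {"steps": [[[0,0,-4,0.3,0.3,0,-1],[0,0,-9,0.3,0.3,0,-1],[0,0,-13,0.3,0.3,0,-1],[4,0.3,-13,0.3,0.3,0,-1],[9,0.7,-13,0.3,0.3,0,-1],[14,1.2,-13,0.3,0.3,-9,-1],[19,1.6,-13,0.3,0.3,-18,-1],[24,2,-13,0.3,0.3,-27,-1],[29,2.4,-13,0.3,0.3,-36,-1],[34,2.9,-13,0.3,0.3,-45,-1],[39,3.3,-13,0.3,0.3,-55,-1],[43,3.6,-13,0.3,0.3,-55,-1],[44.5,3.8,-13,0.3,0.3,-55,-1],[44.5,3.8,-13,0.3,0.3,-55,-1],[44.5,3.8,-13,0.3,0.3,-55,-1]]]}}

```text
time_s: 11.5
position: [0.5291, 0.2192, 0.1752]
tcp_rot: [[-0.906, 0.424, -0.001], [0.424, 0.906, -0.004], [-0.001, -0.004, -1.0]]
force: [0.2, 0.1, -1.2]
opening: 0.417
grasp_force: 30.0
```

```bash
python3 - <<'E'
from h import *
w=bot.camera_model("wrist"); np.save("w4.npy",w,allow_pickle=True)
cv2.imwrite("pics/w4.png",bot.capture("wrist")); delta([.5145,.324,.14],65)
E
```

```text
cm [5.79 8.89 3.48] deg [-0.2  0.1 -0.1] pos [0.5292 0.2191 0.1752] j6 -53.3 t 11.55
```

View pics/w4.png

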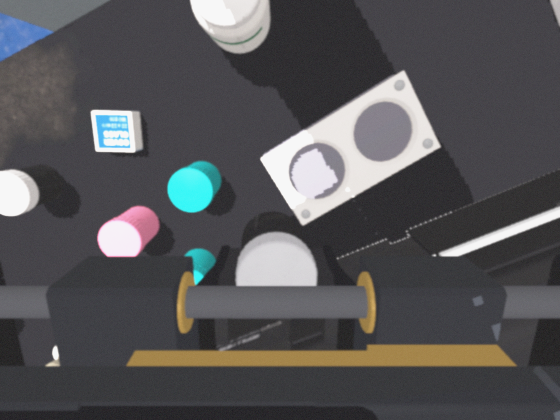

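The can rack has corners at (262,158), (405,71), (440,146) and (302,225), and holes near (317,170) and (383,130). The held can's lid is centred near (277,275).

```bash
python3 - <<'E'
from h import *
w=np.load("w4.npy",allow_pickle=True).item()
P=[px2w(p,.03,w) for p in [(262,158),(405,71),(440,146),(302,225)]];print(np.round(P,4),np.mean(P,0))
for p in[(317,170),(383,130)]: print(px2w(p,.028,w).round(4))
print("lid",px2w((277,273),.185,w).round(4),"canb",px2w((15,192),.05,w))
E
```

```text
[[0.4904 0.2232 0.03  ]
 [0.4766 0.3558 0.03  ]
 [0.5448 0.3629 0.03  ]
 [0.5596 0.2296 0.03  ]] [0.51783727 0.29287338 0.03      ]
[0.5201 0.2615 0.028 ]
[0.5125 0.3247 0.028 ]
lid [0.5238 0.2219 0.185 ] canb [0.42782025 0.03032258 0.05      ]
```

Request:
{"api": "apply_moves", "payload": {"steps": [[[2.7,4.5,0,-0.2,0,0,-1],[5.4,8.9,0,-0.2,0,0,-1],[5.4,8.9,0,-0.2,0,0,-1],[5.4,8.9,4,-0.2,0,0,-1],[5.4,8.9,7,-0.2,0,0,-1],[5.4,8.9,9,-0.2,0,0,-1],[5.4,8.9,10,-0.2,0,0,-1],[5.4,8.9,11,-0.2,0,0,-1],[5.4,8.9,11.6,-0.2,0,0,-1],[5.4,8.9,12.1,-0.2,0,0,-1],[5.4,8.9,12.5,-0.2,0,0,-1],[5.4,8.9,12.5,-0.2,0,0,-1]]]}}

```text
time_s: 13.05
position: [0.5175, 0.3236, 0.0499]
tcp_rot: [[-0.906, 0.423, 0.001], [0.423, 0.906, -0.0], [-0.001, 0.0, -1.0]]
force: [0.3, -0.4, -0.2]
opening: 0.418
grasp_force: 30.0
```

Request:
{"api": "apply_moves", "payload": {"steps": [[[0,0,0.15,0,0,0,-1],[0,0,0.2,0,0,0,-1],[0,0,0.2,0,0,0,-1],[0,0,0.2,0,0,0,-0.1],[0,0,0.2,0,0,0,0.1],[0,0,0.2,0,0,0,0.2],[0,0,0.2,0,0,0,0.3],[0,0,-4,0,0,0,0.4],[0,0,-9,0,0,0,0.5],[0,0,-12.5,0,0,0,0.5],[0,0,-12.5,0,0,0,0.5]]]}}

```text
time_s: 14.42
position: [0.5196, 0.3244, 0.1785]
tcp_rot: [[-0.906, 0.423, 0.008], [0.423, 0.906, 0.003], [-0.006, 0.006, -1.0]]
force: [0.8, -0.5, -0.1]
opening: 0.746
grasp_force: 0.0
```

```bash
python3 - <<'E'
from h import *
w=bot.camera_model("wrist"); np.save("w5.npy",w,allow_pickle=True)
a=bot.capture("wrist");cv2.imwrite("pics/w5.png",a); delta([.43,.026,.19],65)
E
```

```text
cm [ -4.62 -30.71  -1.42] deg [ 0.1  0.2 -0. ] pos [0.5182 0.3238 0.1764] j6 -43.4 t 14.475
```

View pics/w5.png

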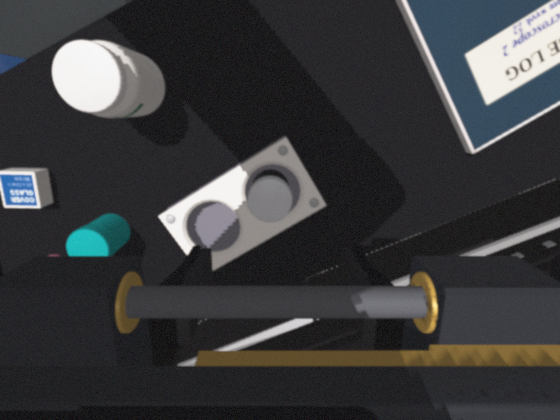

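Can a sits in its hole at (270,195), and the left bottle's cap is at (88,77). Next is can b.

Request:
{"api": "apply_moves", "payload": {"steps": [[[-0.8,-5,-1,0,0.2,0,0.5],[-1.5,-10,-1.4,0,0.2,0,0.5],[-2.3,-15.5,-1.4,0,0.2,0,0.5],[-3.1,-21,-1.4,0,0.2,0,0.5],[-3.9,-26,-1.4,0,0.2,0,0.5],[-4.6,-31,-1.4,0,0.2,0,0.5],[-4.6,-31,-1.4,0,0.2,0,0.5],[-4.6,-31,-1.4,0,0.2,0,0.5]]]}}

```text
time_s: 15.48
position: [0.4275, 0.0234, 0.1882]
tcp_rot: [[-0.906, 0.424, -0.004], [0.424, 0.906, 0.002], [0.004, 0.0, -1.0]]
force: [-0.8, -0.4, -0.5]
opening: 0.755
grasp_force: 0.0
```

```bash
python3 - <<'E'
from h import *
w=bot.camera_model("wrist"); np.save("w6.npy",w,allow_pickle=True)
a=bot.capture("wrist");cv2.imwrite("pics/w6.png",a); delta([.429,.023,.037],65)
print(w2px(np.array([.429,.023,.05]),w))
E
```

```text
cm [-0.21 -0.03 15.14] deg [ 0.  -0.2 -0. ] pos [0.4278 0.0239 0.1884] j6 -76.9 t 15.525
[276.74607123 204.49378842]
```

View pics/w6.png

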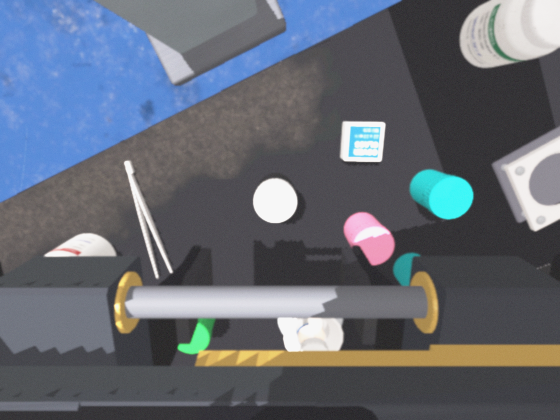

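Can b's lid is centred at (275,201), about 3 mm from the prediction. Descending to grasp.

Request:
{"api": "apply_moves", "payload": {"steps": [[[0.1,-0.2,4,0,-0.2,0,0.5],[0.1,-0.2,9,0,-0.2,0,0.5],[0.1,-0.2,13,0,-0.2,0,0.5],[0.1,-0.2,15,0,-0.2,0,0.5],[0.1,-0.2,15,0,-0.2,0,0.5],[0.1,-0.2,15,0,-0.2,0,0.5],[0.1,-0.2,15,0,-0.2,0,-1],[0.1,-0.2,15,0,-0.2,0,-1],[0.1,-0.2,15,0,-0.2,0,-1],[0.1,-0.2,15,0,-0.2,0,-1],[0.1,-0.2,15,0,-0.2,0,-1],[0.1,-0.2,15,0,-0.2,0,-1]]]}}

```text
time_s: 17.02
position: [0.4261, 0.0219, 0.0393]
tcp_rot: [[-0.906, 0.423, 0.002], [0.423, 0.906, -0.0], [-0.002, 0.0, -1.0]]
force: [1.1, 0.8, 5.3]
opening: 0.417
grasp_force: 30.8
```

```bash
python3 - <<'E'
from h import *
delta([.5212,.2611,.17],65)
E
```

```text
cm [  1.49  25.7  -13.07] deg [ 0.   0.1 -0. ] pos [0.4261 0.0219 0.0393] j6 -77.1 t 17.025
```

Request:
{"api": "apply_moves", "payload": {"steps": [[[0,0,-4,0,0,0,-1],[0,0,-9,0,0,0,-1],[0,0,-13,0,0,0,-1],[0.2,4,-13,0,0,0,-1],[0.5,9,-13,0,0,0,-1],[0.9,14,-13,0,0,0,-1],[1.2,19,-13,0,0,0,-1],[1.4,23,-13,0,0,0,-1],[1.5,25.7,-13,0,0,0,-1],[1.5,25.7,-13,0,0,0,-1],[1.5,25.7,-13,0,0,0,-1],[1.5,25.7,-9,0,0,0,-1],[1.5,25.7,-6,0,0,0,-1],[1.5,25.7,-4,0,0,0,-1],[1.5,25.7,-4,0,0,0,-1]]]}}

```text
time_s: 18.9
position: [0.5192, 0.2595, 0.0775]
tcp_rot: [[-0.905, 0.425, -0.004], [0.425, 0.905, -0.002], [0.003, -0.003, -1.0]]
force: [0.1, -0.1, -0.9]
opening: 0.418
grasp_force: 30.8
```

```bash
python3 - <<'E'
from h import *
delta([.5212,.2611,.049],65)
E
```

```text
cm [-0.12  0.24  2.85] deg [-0.2 -0.2 -0.1] pos [0.5192 0.2595 0.0775] j6 -49.3 t 18.9
```

Request:
{"api": "apply_moves", "payload": {"steps": [[[-0.1,0.2,0.8,-0.1,-0.1,0,-1],[-0.1,0.2,1.5,-0.1,-0.1,0,-1],[-0.1,0.2,2.1,-0.1,-0.1,0,-1],[-0.1,0.2,2.6,-0.1,-0.1,0,-1],[-0.1,0.2,2.9,-0.1,-0.1,0,-1],[-0.1,0.2,2.9,-0.1,-0.1,0,-1],[-0.1,0.2,2.9,-0.1,-0.1,0,-1]]]}}

```text
time_s: 19.77
position: [0.5229, 0.2626, 0.0501]
tcp_rot: [[-0.906, 0.423, 0.004], [0.423, 0.906, 0.001], [-0.003, 0.002, -1.0]]
force: [-0.2, 0.4, -0.4]
opening: 0.417
grasp_force: 30.8
```

Request:
{"api": "apply_moves", "payload": {"steps": [[[0,0,0.15,0,0,0,-1],[0,0,0.25,0,0,0,-1],[0,0,0.25,0,0,0,-1],[0,0,0.25,0,0,0,-0.1],[0,0,0.25,0,0,0,0.1],[0,0,0.25,0,0,0,0.2],[0,0,0.2,0,0,0,0.2],[0,0,-4,0,0,0,0.2],[0,0,-9,0,0,0,0.4],[0,0,-14,0,0,0,0.5],[-5,-4,-14,0,0,0,1],[-5,-4,-14,0,0,0,1]]]}}

```text
time_s: 21.28
position: [0.5531, 0.2022, 0.1913]
tcp_rot: [[-0.904, 0.427, 0.007], [0.427, 0.904, 0.0], [-0.006, 0.003, -1.0]]
force: [0.7, 0.5, 0.3]
opening: 0.893
grasp_force: 0.0
```

```bash
python3 - <<'E'
from h import *
w5=np.load("w5.npy",allow_pickle=True).item()
for z in(.081,.087):print("capL",px2w((88,77),z,w5).round(4))
w=bot.camera_model("wrist"); np.save("w7.npy",w,allow_pickle=True)
a=bot.capture("wrist");cv2.imwrite("pics/w7.png",a)
cv2.imwrite("pics/s7.png",bot.capture("top")); delta([.39,.25,.2],65)
E
```

```text
capL [0.3792 0.2519 0.081 ]
capL [0.3809 0.2544 0.087 ]
cm [16.47 -2.69 -1.04] deg [ 0.1  0.1 -0.2] pos [0.5506 0.2044 0.19  ] j6 -55.4 t 21.375
```

View pics/w7.png

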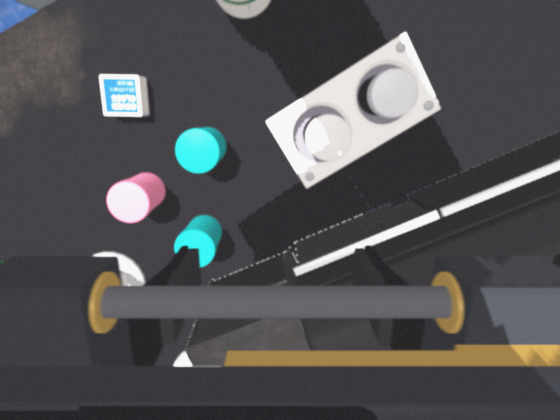

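Both cans are seated in the can rack, at (323,135) and (390,93). Next is the left bottle.

Request:
{"api": "apply_moves", "payload": {"steps": [[[5,-0.9,-1,0,0,0,1],[10,-1.7,-1,0,0,0,1],[15,-2.5,-1,0,0,0,1],[17.5,-2.9,-1,0,0,0,1],[17.5,-2.9,-1,0,0,0,1],[17.5,-2.9,-1,0,0,0,1],[17.5,-2.9,-1,0,0,0,1]]]}}

```text
time_s: 22.25
position: [0.3813, 0.253, 0.1995]
tcp_rot: [[-0.906, 0.424, 0.004], [0.424, 0.906, 0.001], [-0.004, 0.003, -1.0]]
force: [1.5, -0.9, -0.2]
opening: 1.003
grasp_force: 0.0
```

```bash
cat > blob.py <<'E'
from h import *
def cap(x,y,name,thr=150):
    w=bot.camera_model("wrist"); a=bot.capture("wrist"); cv2.imwrite(f"pics/{name}.png",a)
    q=w2px(np.array([x,y,.084]),w); print("pred",q.round(1))
    g=cv2.medianBlur(cv2.cvtColor(a,cv2.COLOR_BGR2GRAY),5)
    c=cv2.HoughCircles(g,cv2.HOUGH_GRADIENT,1.2,20,param1=100,param2=15,minRadius=30,maxRadius=50)
    for u,v,r in ([] if c is None else c[0]):
        if np.hypot(u-q[0],v-q[1])<45: print("circ",u,v,r,px2w((u,v),.084,w).round(4))
    return w,a
E
python3 - <<'E'
from blob import *
cap(.380,.2525,"w8"); delta([.380,.2525,.055],65)
E
```

```text
pred [274.9 207.6]
circ 261.0 199.8 45.0 [0.3695 0.2453 0.084 ]
circ 285.0 198.6 41.16 [0.3767 0.2629 0.084 ]
cm [ 0.14 -0.11 14.45] deg [ 0.1  0.2 -0.1] pos [0.3811 0.2528 0.1995] j6 -45.3 t 22.3
```

View pics/w8.png

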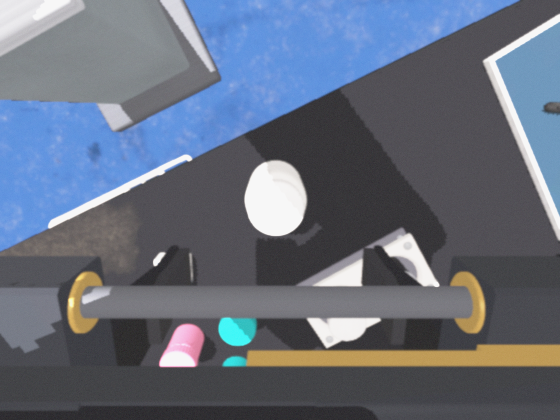

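The cap is at about (274,205), matching the prediction. Descending.

Request:
{"api": "apply_moves", "payload": {"steps": [[[0.1,0,4,0,0.2,0,1],[0.1,0,9,0,0.2,0,1],[0.1,0,12.5,0,0.2,0,1],[0.1,0,14.5,0,0.2,0,1],[0.1,0,14.5,0,0.2,0,1],[0.1,0,14.5,0,0.2,0,-1],[0.1,0,14.5,0,0.2,0,-1],[0.1,0,14.5,0,0.2,0,-1],[0.1,0,14.5,0,0.2,0,-1],[0.1,0,14.5,0,0.2,0,-1],[0.1,0,14.5,0,0.2,0,-1]]]}}

```text
time_s: 23.68
position: [0.3797, 0.2536, 0.055]
tcp_rot: [[-0.906, 0.423, 0.001], [0.423, 0.906, 0.002], [0.0, 0.003, -1.0]]
force: [0.8, 0.7, 6.0]
opening: 0.595
grasp_force: 30.0
```

```bash
python3 - <<'E'
from h import *
delta([.580,-.3055,.22],65);delta([.4,-.15,.22],65)
E
```

```text
cm [-41.81 -42.13 -16.62] deg [ 0.2 -0.  -0. ] pos [0.3797 0.2536 0.055 ] j6 -45.6 t 23.675
cm [-18.92 -35.66 -16.6 ] deg [ 0.2 -0.  -0. ] pos [0.3797 0.2536 0.055 ] j6 -45.6 t 23.675
```

Request:
{"api": "apply_moves", "payload": {"steps": [[[0,0,-4,0.2,0,0,-1],[0,0,-9,0.2,0,0,-1],[0,0,-14,0.2,0,0,-1],[-3,-3,-16.6,0.2,0,0,-1],[-7,-7,-16.6,0.2,0,0,-1],[-11,-11,-16.6,0.2,0,0,-1],[-15,-15,-16.6,0.2,0,0,-1],[-19,-19,-16.6,0.2,0,0,-1],[-23,-23,-16.6,0.2,0,0,-1],[-27,-27,-16.6,0.2,0,0,-1],[-31,-31,-16.6,0.2,0,0,-1],[-35,-35,-16.6,0.2,0,0,-1],[-39,-39,-16.6,0.2,0,0,-1],[-41.8,-42.1,-16.6,0.2,0,0,-1],[-41.8,-42.1,-16.6,0.2,0,0,-1],[-41.8,-42.1,-16.6,0.2,0,0,-1],[-41.8,-42.1,-13,0.2,0,0,-1],[-41.8,-42.1,-10,0.2,0,0,-1],[-41.8,-42.1,-7,0.2,0,0,-1],[-41.8,-42.1,-7,0.2,0,0,-1]]]}}

```text
time_s: 26.18
position: [0.5778, -0.3019, 0.1209]
tcp_rot: [[-0.907, 0.422, -0.007], [0.422, 0.907, 0.004], [0.008, 0.0, -1.0]]
force: [0.4, -0.8, -0.5]
opening: 0.59
grasp_force: 30.0
```

```bash
python3 - <<'E'
from h import *
delta([.580,-.3055,.065],65)
E
```

```text
cm [-0.4  -0.24  5.59] deg [ 0.  -0.5  0.1] pos [ 0.5778 -0.3019  0.1209] j6 -102.3 t 26.175
```

Request:
{"api": "apply_moves", "payload": {"steps": [[[-0.2,-0.2,1,0,-0.3,0,-1],[-0.2,-0.2,2,0,-0.3,0,-1],[-0.2,-0.2,2,0,-0.3,0,-1],[-0.2,-0.2,2,0,-0.3,0,-1]]]}}

```text
time_s: 26.68
position: [0.5811, -0.308, 0.1038]
tcp_rot: [[-0.906, 0.423, 0.004], [0.423, 0.906, -0.004], [-0.005, -0.002, -1.0]]
force: [-0.4, -0.2, -1.0]
opening: 0.591
grasp_force: 30.0
```

```bash
python3 - <<'E'
from h import *
delta([.579,-.3055,.065],65)
E
```

```text
cm [0.32 0.14 3.88] deg [-0.1  0.3 -0. ] pos [ 0.5811 -0.308   0.1038] j6 -102.6 t 26.675
```

Request:
{"api": "apply_moves", "payload": {"steps": [[[0.2,0.1,0,0,0.2,0,-1],[0.2,0.1,0.8,0,0.2,0,-1],[0.2,0.1,1.6,0,0.2,0,-1],[0.2,0.1,2.4,0,0.2,0,-1],[0.2,0.1,3.1,0,0.2,0,-1],[0.2,0.1,3.7,0,0.2,0,-1],[0.2,0.1,3.8,0,0.2,0,-1],[0.2,0.1,3.8,0,0.2,0,-1]]]}}

```text
time_s: 27.68
position: [0.5797, -0.3062, 0.0654]
tcp_rot: [[-0.906, 0.423, 0.0], [0.423, 0.906, -0.002], [-0.001, -0.002, -1.0]]
force: [0.0, -0.3, -0.6]
opening: 0.589
grasp_force: 30.0
```

Request:
{"api": "apply_moves", "payload": {"steps": [[[0,0,0.15,0,0,0,-1],[0,0,0.25,0,0,0,-1],[0,0,0.25,0,0,0,-1],[0,0,0.25,0,0,0,0.3],[0,0,0.25,0,0,0,0.5],[0,0,0.2,0,0,0,0.6],[0,0,-4,0,0,0,0.6],[0,0,-9,0,0,0,0.8],[0,0,-14,0,0,0,1],[0,0,-14,0,0,0,1]]]}}

```text
time_s: 28.92
position: [0.5823, -0.3078, 0.2109]
tcp_rot: [[-0.906, 0.423, 0.009], [0.423, 0.906, -0.009], [-0.012, -0.004, -1.0]]
force: [0.3, -0.3, -0.5]
opening: 0.98
grasp_force: 0.0
```

```bash
python3 - <<'E'
from h import *
delta([.411,-.180,.2],65)
E
```

```text
cm [20.94  4.34  0.82] deg [-0.2  0.7 -0. ] pos [ 0.5823 -0.3078  0.2109] j6 -102.5 t 28.925
```

Request:
{"api": "apply_moves", "payload": {"steps": [[[5,1,0.5,0,0.2,0,1],[10,2,0.5,0,0.2,0,1],[15,3,0.5,0,0.2,0,1],[19,4,0.5,0,0.2,0,1],[20.8,4.3,0.5,0,0.2,0,1],[20.8,4.3,0.5,0,0.2,0,1],[20.8,4.3,0.5,0,0.2,0,1],[20.8,4.3,0.5,0,0.2,0,1]]]}}

```text
time_s: 29.92
position: [0.4103, -0.1798, 0.2]
tcp_rot: [[-0.906, 0.423, -0.002], [0.423, 0.906, -0.001], [0.002, -0.002, -1.0]]
force: [0.1, -0.1, 0.2]
opening: 1.0
grasp_force: 0.0
```

```bash
python3 - <<'E'
from blob import *
cap(.411,-.18,"w9"); delta([.411,-.18,.055],65)
E
```

```text
pred [276.9 210.2]
circ 273.0 202.20001 31.8 [ 0.4037 -0.18    0.084 ]
circ 304.2 180.6 46.56 [ 0.3983 -0.1505  0.084 ]
cm [-0.12  0.03 14.49] deg [-0.1 -0.1 -0. ] pos [ 0.4102 -0.1797  0.1999] j6 -102.8 t 29.975
```

View pics/w9.png

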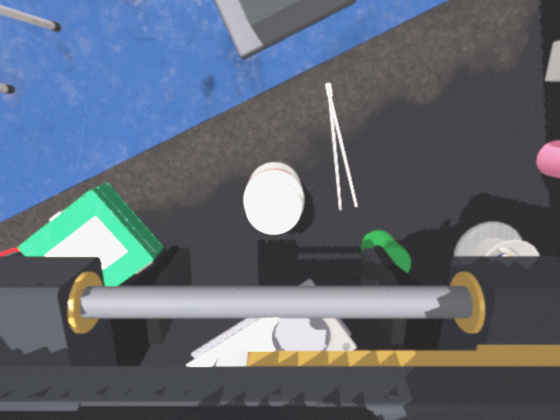

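The cap circle is centred at (274,202), about 5 mm ahead in tool x. Descending with that correction.

Request:
{"api": "apply_moves", "payload": {"steps": [[[0.5,0,4,0,0,0,0.7],[0.5,0,9,0,0,0,0.7],[0.5,0,12.5,0,0,0,0.7],[0.5,0,14.3,0,0,0,0.7],[0.5,0,14.3,0,0,0,0.7],[0.5,0,14.3,0,0,0,-1],[0.5,0,14.3,0,0,0,-1],[0.5,0,14.3,0,0,0,-1],[0.5,0,14.3,0,0,0,-1],[0.5,0,14.3,0,0,0,-1],[0.5,0,14.3,0,0,0,-1]]]}}

```text
time_s: 31.35
position: [0.4049, -0.1772, 0.0579]
tcp_rot: [[-0.906, 0.423, -0.001], [0.423, 0.906, -0.001], [0.001, -0.002, -1.0]]
force: [-0.3, -0.2, 6.9]
opening: 0.584
grasp_force: 30.0
```

```bash
python3 - <<'E'
from h import *
delta([.566,-.2245,.2],65)
E
```

```text
cm [-16.59   2.51 -14.23] deg [-0.1 -0.  -0. ] pos [ 0.4049 -0.1772  0.0579] j6 -102.8 t 31.35
```

Request:
{"api": "apply_moves", "payload": {"steps": [[[0,0,-4,0,0,0,-1],[0,0,-9,0,0,0,-1],[0,0,-14.2,0,0,0,-1],[-5,0.8,-14.2,0,0,0,-1],[-10,1.5,-14.2,0,0,0,-1],[-14,2.1,-14.2,0,0,0,-1],[-16.6,2.5,-14.2,0,0,0,-1],[-16.6,2.5,-14.2,0,0,0,-1],[-16.6,2.5,-11,0,0,0,-1],[-16.6,2.5,-7,0,0,0,-1],[-16.6,2.5,-5,0,0,0,-1],[-16.6,2.5,-5,0,0,0,-1],[-16.6,2.5,-5,0,0,0,-1],[-16.6,2.5,-5,0,0,0,-1]]]}}

```text
time_s: 33.1
position: [0.5661, -0.2248, 0.1081]
tcp_rot: [[-0.906, 0.423, -0.001], [0.423, 0.906, -0.002], [0.0, -0.002, -1.0]]
force: [0.7, -0.3, -1.0]
opening: 0.582
grasp_force: 30.0
```

```bash
python3 - <<'E'
from h import *
delta([.566,-.2245,.068],65)
E
```

```text
cm [0.02 0.03 4.01] deg [-0.1 -0.  -0. ] pos [ 0.5661 -0.2248  0.1081] j6 -97.0 t 33.1
```

Request:
{"api": "apply_moves", "payload": {"steps": [[[0,0,0.8,0,0,0,-1],[0,0,1.6,0,0,0,-1],[0,0,2.4,0,0,0,-1],[0,0,3.2,0,0,0,-1],[0,0,3.8,0,0,0,-1],[0,0,4,0,0,0,-1],[0,0,4,0,0,0,-1],[0,0,4,0,0,0,-1]]]}}

```text
time_s: 34.1
position: [0.5656, -0.2246, 0.0669]
tcp_rot: [[-0.906, 0.423, -0.002], [0.423, 0.906, -0.001], [0.002, -0.002, -1.0]]
force: [0.1, -0.0, -0.9]
opening: 0.583
grasp_force: 30.0
```

Request:
{"api": "apply_moves", "payload": {"steps": [[[0,0,0.1,0,0,0,-1],[0,0,0.1,0,0,0,-1],[0,0,0.1,0,0,0,0.2],[0,0,0.1,0,0,0,0.4],[0,0,0,0,0,0,0.4],[0,0,-4,0,0,0,0.4],[0,0,-9,0,0,0,0.5],[0,0,-14,0,0,0,0.5],[5,0,-18,0,0,0,0.5],[10,0,-22,0,0,0,0.5],[15,0,-24,0,0,0,0.5],[15,0,-24,0,0,0,0.5],[15,0,-24,0,0,0,0.5],[15,0,-24,0,0,0,0.5]]]}}

```text
time_s: 35.85
position: [0.4311, -0.1614, 0.3065]
tcp_rot: [[-0.906, 0.423, -0.003], [0.423, 0.906, -0.0], [0.003, -0.001, -1.0]]
force: [0.7, -0.6, 0.0]
opening: 0.749
grasp_force: 0.0
```

```bash
python3 - <<'E'
from h import *
a=bot.capture("top");b=bot.capture("scene")
A=cv2.resize(a[110:290,105:455],None,fx=1.7,fy=1.7);B=cv2.resize(b[150:300,150:450],(A.shape[1],290))
cv2.imwrite("pics/f.png",np.vstack([A,B])[:600]); print(np.abs(bot.read_state()["qvel"]).max())
E
```

```text
0.28749815966642756
```

View pics/f.png

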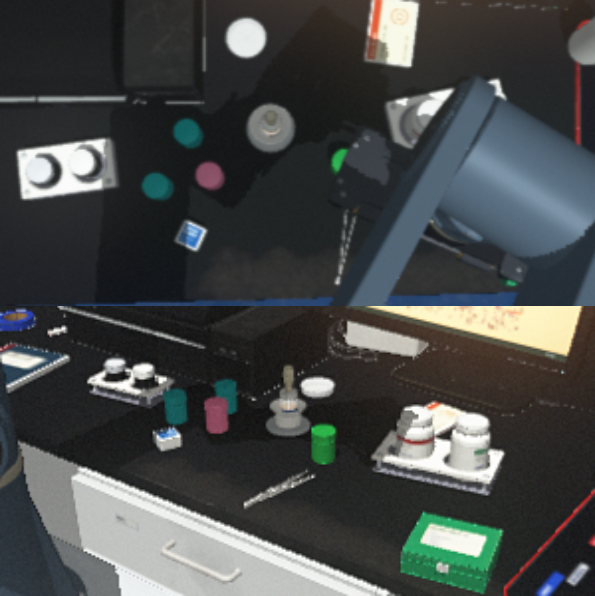

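The final view shows both cans, the oil and both bottles standing upright in their holes. The boxes and look-alikes haven't moved.

```bash
python3 -c "
from rig import bot
print(bot.hand_in())"
```

```text
the job is handed in; nothing more can be done
None
```

I handed the job in at about 36 s: the oil bottle, both cans and both white bottles stand upright in their own places, and the slide box and cover glass box are where they were; no verdict has come back.

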